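Fit the sprung dust cap to the white pot

ROBOT

A 6-joint arm with a two-finger parallel gripper is mounted at the origin on the work surface. World frame = base frame: x ahead of the robot, y to its left, z up, the work surface at z = 0. Lengths are in m, angles in rad, forces in N, time in s.
With the tool pointing down it reaches from about 0.275 to 0.825 m from the base axis. Payload 4.9 kg.
Tool frame: the origin (TCP) lies midway between the tips of the shut fingers; the grasp point (between the pads) lies 19 mm behind it; z points along the fingers, y is the line along which they close (so a half turn about z gives the same grasp; the last joint's range is limited). The gripper opens to 85 mm and grips with 20 to 120 N. Pads are 22 mm wide; open, the fingers measure 114 mm over their backs; the gripper's body (76 mm by 85 mm) begins 54 mm behind the grasp point. The pads swing forward as they close: fully open they stand 13 mm farther back than shut.
Start: joints at [-1.393, 0.326, -0.193, 1.052, 0, 1.437], TCP at [0.169, -0.523, 0.231] pointing down, gripper open.
Joint ranges: [-2.65, 2.65], [-0.97, 1.79], [-1.3, 1.35], [-1.93, 2.1], [-1.47, 1.37], [-3.14, 3.14]. Speed limits (rad/s): [2.57, 2.57, 3.14, 3.14, 3.14, 3.14].

INTERFACE

Orientations are given as a rotation vector (axis times angle).
In Python, from station import sense, grab_frame, sign_off gives the robot as it stands.
- The arm moves only by the tool carry_out, never from a script. Its argument "deltas" is a list of rows, each a list of 7 numbers: the shift along the world's x, y, z in units of 0.1 m (1.0 is 0.1 m), then the turn, a rotation vector about the world's x, y, z in units of 180 degrees (1.0 is 180 degrees), then the opening, from 0 (shut) to 1 (fully open). In form: [[x, y, z, ax, ay, az, gripper], ...]. A call has 1 to 8 rows; each row shifts and turns the commanded pose from where the row before left it; what a row does not reach is not made up. A row lasts 1/8 s, in which the tool goes at most 62.5 mm and 10.7 degrees, less where a joint would pass 70% of its speed; a pose out of reach is approached as far as the arm can. A call with a number of a shift or a turn outside -1 to 1 is refused whole. A call with a gripper value outside its range is refused whole. The fingers move at their own pace and stop on an object; "force" is the grip in N (left out, the last holds). Time passes only in rows, so rows that do not move let the fingers close. It gives the time, the measured TCP pose, the force, the opening and the grip force at its end, in the units of the state.
- sense(): the state, without advancing time (a new reading comes with each control period).
- grab_frame(name): name is "scene" or "top"; returns a dict with "pixels" (384x512x3 uint8, blue, green, red), "fx", "fy", "cx", "cy" (pixels), "position" and "orientation" of the camera in the world. Camera axes: x right, y down, z forward; pixel columns grow to the right and rows downward; lengths in m; the calibration is good to about 2 mm. A picture is of the moment at which its call begins. There is no depth.
- sign_off(): hands the job in; it is judged then, once.
The state is a dict: "clock": time; "joint_positions": joint angles; "qd": joint speeds; "effort": joint torques, N m; "tool_pos": TCP position; "tcp_rot": TCP orientation; "force": force on the tool from outside, world axes, zero at the start; "wrist_torque": the same for the moment, N m; "finger_gap": opening from 0.0 (shut) to 1.0 (fully open); "grasp_force": force on a finger pad.
Only numpy, scipy, OpenCV 4.12 (cv2) and the standard library are available. Lean on these libraries where they do the work, as an engineer would, in place of code of your own. Each camera call takes 0.05 s, during which the arm holds its last target. There are 200 camera calls.

TASK

Close the mouth of the white pot with the grey dust cap kept in the wooden tray: squeeze the cap's two spring tabs together, lower it fully home on the lip, and let the tabs spring out under the lip so that it is locked, level and left alone. The tray is too narrow to reach the tabs, so lift the cap out by its middle rib first; the cork mat is free to set it down on while you change grip. Do not shift the other things on the table.

Things in the scene. Friction and masses are not known exactly. Their poses are not given: they have to be found in the camera images.
- cap: Grey plastic dust cap, loose, about 0.14 kg. Plate 96 mm (own x) by 76 (own y), z = 16 to 21 mm, on four 10 mm square feet at x, y = +-17 mm, soles at z = 0. Origin: centre, at sole level; z up. On top a fixed middle rib and, at own +y and -y, two black spring tabs. Starts right way up in the tray, axes parallel to the tray's. Fits the round mouth at any yaw.
- cap_rib (a point): Centre of the cap's fixed middle grip rib, 35 mm above the cap's origin. The rib is 10 mm thick (own x), 22 mm long (own y) and stands from z = 21 to 49 mm of the cap, clear of the tabs.
- tab_a_grip (a point): Middle of the outer face of the black tab at the cap's own +y, 35 mm above the cap's origin. Tab block 20 mm wide (own x), 8 mm thick, top at z = 49 mm of the cap. Outer faces of the two tabs: 66 mm apart when free, 48 mm squeezed right in.
- tab_b_grip (a point): The same for the tab at own -y. Each tab moves a latch tongue under the plate, 18 mm wide, z = 2.5 to 7.5 mm of the cap: its tip is 39 mm from the cap's axis when free, 30 mm squeezed in. Tongue ends are square: pushing down without squeezing does not snap them in.
- cap_seat (a point): Point on the cap's axis at the underside of its plate, 16 mm above cap's origin, same axes; when the cap is home it coincides with pot_mouth.
- tab_a (a joint): Inward slide of the tab at the cap's own +y side, m: 0 free (sprung out), 0.009 squeezed right in. Spring force about 2 N at 0, 5 N at 0.009.
- tab_b (a joint): The same for the tab at the cap's own -y side.
- pot: White round ceramic pot, fixed on a dark wooden banding wheel (a disc 164 mm across, 18 mm high). Origin: on the axis, at the table; z up. Pot belly 152 mm across at 60 mm height; flat lip on top 104 mm across, its top 100 mm above the table.
- pot_mouth (a point): Centre of the pot's mouth, at the top of the lip (100 mm above the table). Round hole 69 mm across through a lip 5.5 mm thick; beneath the lip the neck widens to 90 mm or more across.
- tray: Fixed wooden tray in which the cap lies. Origin: centre of its underside, on the table. Floor 4 mm thick (the cap's soles start at 4 mm height). Inside 104 mm (own x) by 81 mm (own y); the two long walls at own +-y are 8 mm thick and 55 mm high, higher than the tabs and only about 7 mm from their outer faces; the end walls at own +-x are 20 mm high.
- mat: Flat bare cork mat, fixed, 150 (own x) by 140 (own y) by 3 mm. Origin: centre of its underside, on the table; its top is 3 mm up. Always clear.
- figurine: Bystander: small loose blue glazed figurine, 52 mm across, 66 mm high. Origin: centre of underside.
- tape: Bystander: loose pale roll of tape lying flat, 76 mm across, 22 mm high. Origin: centre of underside.
- brush: Bystander: loose brush lying flat. Origin near its middle, at the table.
- teacup: Bystander: loose terracotta cup, 64 mm across, 50 mm high. Origin: centre of underside.
- stopper: Bystander: loose flat cork disc, 60 mm across, 14 mm high. Origin: centre of underside.
- glaze_jar: Bystander: loose closed jar, 68 mm across, 85 mm high. Origin: centre of underside.
Not all that is in view belongs to the job. There is more than one size of the pot; the one meant has the size given above.

How it is judged:
At the end, for the whole second after the job is handed in: The cap sits in the pot's mouth, right way up: its plate underside within 3 mm of the lip's top, within 5.5 mm of the mouth's centre, level within 0.06 rad, both tabs sprung out (joints below 3 mm) under the lip, at rest and released (horizontal distance between cap_seat and pot_mouth below 0.0055 m and z of cap_seat in the frame of pot_mouth between -0.003 and 0.003 m and angle between cap's own z axis and vertical below 0.06 rad and value of joint each of tab_a, tab_b below 0.003 m and linear speed of cap below 0.01 m/s and contact force between the fingers and cap below 0.05 N); the robot touches nothing.
It fails at once if a bystander was shifted by more than 30 mm (distance of any of figurine, tape, brush, teacup, stopper, glaze_jar from where it was at the start of the episode above 0.03 m).
It also fails if it takes over 64 s, if anything falls off the work surface, if the arm or the gripper's body presses on something with over 40 N, if the wrist force passes 120 N, or if a joint passes its speed limit or range.

## Working session

There is one attempt and no reset: what is moved stays moved. The work goes in short steps, Python scripts to look and compute and a tool call to move; the robot and the scene stay as the last step left them, time stands still between calls to the robot, and variables do not carry over. Pictures are saved under pics/ and viewed, at most 10 in all, crops included, and the job is handed in when it is done.

Besides the shell and the picture viewer there is one more tool, called after "Call:" by a JSON object that holds its "name" and its "arguments", one argument or row to a line. carry_out: Moves the arm, as the interface text tells. Shifts and turns lie within -1 to 1; 1 stands for 0.1 m of shift or 180 degrees of turn. Its arguments: {"type":"object","properties":{"deltas":{"type":"array","items":{"type":"array","items":{"type":"number","minimum":-1,"maximum":1}}},"force":{"type":"number"}},"required":["deltas"]}

```bash
mkdir -p pics; cat > h.py <<'E'
import numpy as np, cv2
from scipy.spatial.transform import Rotation as R
from station import sense, grab_frame, sign_off
def cam(f):
    o=np.array(f["orientation"],float)
    M=o if o.shape==(3,3) else (R.from_rotvec(o).as_matrix() if o.size==3 else R.from_quat(o).as_matrix())
    return M,np.array(f["position"],float)
def ray(f,u,v):
    M,p=cam(f); d=M@np.array([(u-f["cx"])/f["fx"],(v-f["cy"])/f["fy"],1.]); return p,d/np.linalg.norm(d)
def on(f,u,v,z):
    p,d=ray(f,u,v); return p+d*(z-p[2])/d[2]
def proj(f,X):
    M,p=cam(f); c=M.T@(np.array(X)-p); return f["fx"]*c[0]/c[2]+f["cx"],f["fy"]*c[1]/c[2]+f["cy"]
def cross(obs):
    A=np.zeros((3,3));b=np.zeros(3)
    for f,u,v in obs:
        p,d=ray(f,u,v);Q=np.eye(3)-np.outer(d,d);A+=Q;b+=Q@p
    return np.linalg.solve(A,b)
E
python3 - <<'E'
from h import *
import pickle
F={n:grab_frame(n) for n in("scene","top")}
pickle.dump(F,open("f0.pkl","wb"))
for n,f in F.items():
    cv2.imwrite(f"pics/{n}0.png",cv2.resize(f["pixels"],(800,600),interpolation=cv2.INTER_CUBIC))
    print(n,f["fx"],f["cx"],f["cy"],f["position"],f["orientation"])
print(sense())
E
```

```text
scene 366.4377985181209 256.14296447225934 194.98511679457124 [ 1.12536092 -0.69926539  0.80148915] [-2.11881501 -0.66919408  0.32636605]
top 348.8983611450619 250.4902794490651 192.58842626730703 [0.49033067 0.08350579 1.37692238] [-2.19871384  2.19345154 -0.04204642]
{'clock': 0.1, 'joint_positions': array([-1.39322220e+00,  3.26854220e-01, -1.93506070e-01,  1.05200426e+00,
        1.31825547e-05,  1.43659489e+00]), 'qd': array([ 0.00168025, -0.001918  ,  0.00191789, -0.00029717,  0.00195361,
        0.00077253]), 'effort': array([ 1.75086498e-03, -4.44239652e+01,  2.63038802e+01,  7.93007057e-03,
       -2.09332387e-05,  5.54435857e-06]), 'tool_pos': array([ 0.16863094, -0.52295058,  0.23058018]), 'tcp_rot': array([-3.10194885e+00, -4.87511325e-01,  3.26983829e-05]), 'force': array([-0.19806481,  0.73371989, -0.19418466]), 'wrist_torque': array([0.04403378, 0.01633704, 0.01583632]), 'grasp_force': 0.0, 'finger_gap': 1.002463575913445}
```

View pics/scene0.png

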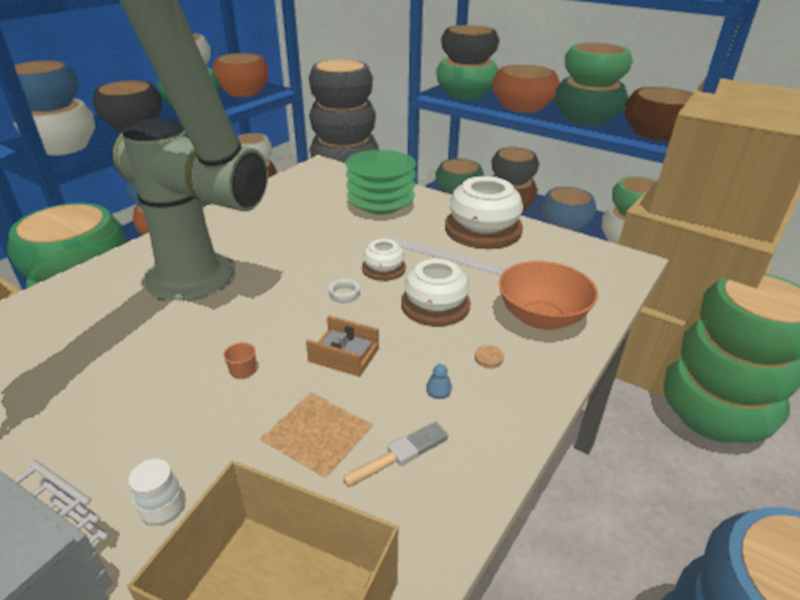

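View pics/top0.png

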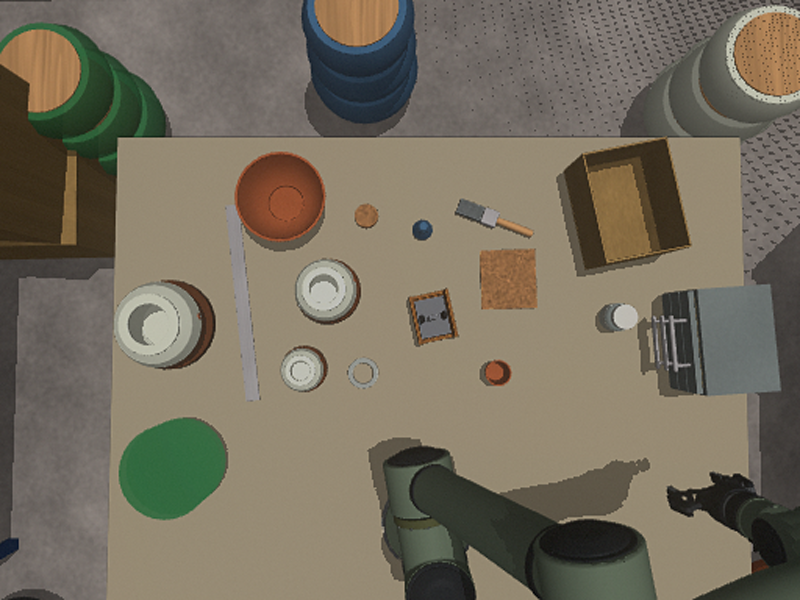

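The scene view shows the tray with the cap at (343,345) and three white pots, with the middle one at (437,290). In the top view the middle pot is at (327,290), the tray at (432,317), the mat at (508,279), the figurine at (422,230) and the cup at (496,373). I'll take zoomed crops of the tray and pot.

```bash
python3 - <<'E'
from h import *
import pickle
F=pickle.load(open("f0.pkl","rb"))
t=F["top"]["pixels"][155:225,180:300]; s=F["scene"]["pixels"][150:245,190:305]
a=cv2.resize(t,None,fx=6,fy=6,interpolation=cv2.INTER_CUBIC)[:, :720]; 
cv2.imwrite("pics/topc.png",a)
cv2.imwrite("pics/scc.png",cv2.resize(s,None,fx=6,fy=6,interpolation=cv2.INTER_CUBIC))
E
```

```text
(no output)
```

View pics/topc.png

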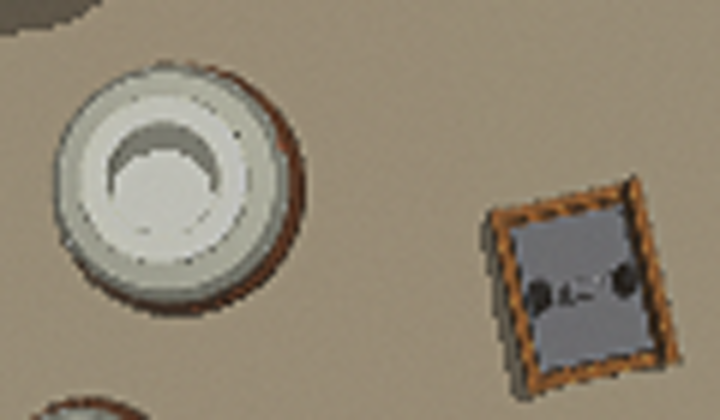

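View pics/scc.png

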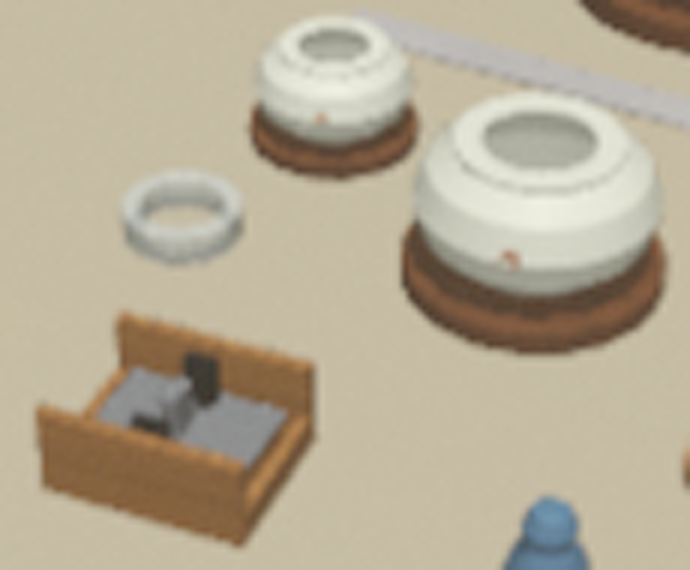

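```bash
cat > meas.py <<'E'
from h import *
def blobs(m,amin=4):
    n,l,s,c=cv2.connectedComponentsWithStats(m.astype(np.uint8)); return [(s[i],c[i],l==i) for i in range(1,n) if s[i][4]>=amin]
def lip(f,name):
    # hole rim / lip outline via mask of white pixels near pot
    pass
E
python3 - <<'E'
from meas import *
import pickle
F=pickle.load(open("f0.pkl","rb"));T=F["top"];S=F["scene"]
d=lambda U,o:(U+.5)/6-.5+o
# pot, hand-read rim extents in crops: hole and lip outline
for nm,(Ut,Vt),(Us,Vs) in [("hole",((108+217)/2,None),(540.5,140)),]:
    pass
t=(d(163,180),d(178.5,155)); s=(d(541,190),d(140,150))
print("lip top z.1",on(T,*t,.1),"scene",on(S,*s,.1),"tri",cross([(T,*t),(S,*s)]))
# check lip dia
print(np.linalg.norm(on(T,d(78,180),d(178,155),.1)-on(T,d(248,180),d(178,155),.1)), np.linalg.norm(on(S,d(483,190),d(140,150),.1)-on(S,d(598,190),d(140,150),.1)))
# tray masks
for nm,f,box in(("top",T,(225,180,300,225)),("scene",S,(190,195,250,245))):
    x0,y0,x1,y1=box; c=f["pixels"][y0:y1,x0:x1]; h=cv2.cvtColor(c,cv2.COLOR_BGR2HSV)
    wood=(h[...,1]>110)&(h[...,0]<22)
    dark=(c.max(2)<62)
    print(nm,"wood",[(b[0][4],b[1]+[x0,y0]) for b in blobs(wood,30)],"dark",[(b[0].tolist(),(b[1]+[x0,y0]).round(2)) for b in blobs(dark,4)])
    pts=np.argwhere(wood)[:,::-1].astype(np.float32)
    if nm=="top":
        r=cv2.minAreaRect(pts); bp=cv2.boxPoints(r)+[x0,y0]; W=np.array([on(f,u,v,.05) for u,v in bp]); print(bp,"\n",W.round(4),np.linalg.norm(np.diff(W,axis=0),axis=1),W.mean(0))
    gray=(h[...,1]<40)&(c.max(2)>75)&(c.max(2)<150)
    print("gray",[(b[0][4],b[1]+[x0,y0]) for b in blobs(gray,20)])
# mat
h=cv2.cvtColor(T["pixels"],cv2.COLOR_BGR2HSV)[150:205,300:352]; m=(h[...,1]>95)&(h[...,0]<22)
b=max(blobs(m),key=lambda b:b[0][4]); r=cv2.minAreaRect(np.argwhere(b[2])[:,::-1].astype(np.float32)); 
W=np.array([on(T,u+300,v+150,.003) for u,v in cv2.boxPoints(r)]);print("mat",W.round(4),W.mean(0))
for nm,u,v,z in(("fig",422,230,.05),("cup",496,373,.05),("stopper",366,216,.014),("tape",363,374,.02),("brush",494,217,.01),("jar",625,317,.085),("smallpot",302,370,.06)):
    print(nm,on(T,u/1.5625,v/1.5625,z).round(3))
E
```

```text
lip top z.1 [0.57688974 0.25186928 0.1       ] scene [0.57703788 0.24905558 0.1       ] tri [0.57638577 0.25163775 0.09849439]
0.10406771586465915 0.06786540609791966
top wood [(np.int32(47), array([227.91489362, 189.21276596])), (np.int32(276), array([277.3115942, 201.8115942]))] dark [([57, 5, 9, 30, 61], array([285.75, 200.38])), ([42, 22, 5, 6, 20], array([269.15, 204.1 ]))]
[[223.23915482 216.0736084 ]
 [226.42333603 179.77397728]
 [294.47862244 185.74374008]
 [291.29443359 222.04337311]] 
 [[ 0.4596  0.1948  0.05  ]
 [ 0.5979  0.1835  0.05  ]
 [ 0.5756 -0.0759  0.05  ]
 [ 0.4377 -0.0634  0.05  ]] [0.13869189 0.26030731 0.13842698] [0.51771415 0.05977063 0.05      ]
gray [(np.int32(33), array([225.96969697, 186.93939394])), (np.int32(406), array([276.45566502, 202.57635468]))]
scene wood [(np.int32(793), array([219.47919294, 222.86506936]))] dark []
gray [(np.int32(235), array([222.       , 218.6212766]))]
mat [[ 0.6805 -0.1295  0.003 ]
 [ 0.6855 -0.2702  0.003 ]
 [ 0.5366 -0.2737  0.003 ]
 [ 0.5316 -0.1337  0.003 ]] [ 0.60854016 -0.20176431  0.003     ]
fig [0.723 0.017 0.05 ]
cup [ 0.375 -0.162  0.05 ]
stopper [0.765 0.156 0.014]
tape [0.369 0.162 0.02 ]
brush [ 0.764 -0.167  0.01 ]
jar [ 0.511 -0.461  0.085]
smallpot [0.382 0.306 0.06 ]
```

```bash
python3 - <<'E'
from meas import *
import pickle
F=pickle.load(open("f0.pkl","rb"));T=F["top"];S=F["scene"]
d=lambda U,o:(U+.5)/6-.5+o
P=[]
for n,t,s in(("BL",(527,398),(122,316)),("TL",(487,212),(313,367)),("BR",(680,358),(40,408)),("TR",(634,178),(243,465)),("tabA",(539,297),(203,357)),("tabB",(625,281),(153,421))):
    tt=(d(t[0],180),d(t[1],155));ss=(d(s[0],190),d(s[1],150))
    X=cross([(T,*tt),(S,*ss)]);P.append(X);print(n,X.round(4), on(T,*tt,.055 if len(n)==2 else .053).round(4))
P=np.array(P);print(P[:4].mean(0),P[4:].mean(0)); 
Q=P[4]-P[5];print("tab yaw",np.degrees(np.arctan2(-Q[0],Q[1])))
for a,b in((0,2),(1,3)):
    q=P[a]-P[b];print(np.linalg.norm(q),np.degrees(np.arctan2(-q[0],q[1])))
for a,b in((1,0),(3,2)):
    q=P[a]-P[b];print(np.linalg.norm(q),np.degrees(np.arctan2(q[1],q[0])))
s=sense();print(R.from_rotvec(s["tcp_rot"]).as_matrix().round(3))
E
```

```text
BL [0.4411 0.0265 0.0476] [0.4419 0.0273 0.055 ]
TL [0.558  0.0513 0.0489] [0.5592 0.0526 0.055 ]
BR [ 0.4669 -0.0692  0.0574] [ 0.4673 -0.069   0.055 ]
TR [ 0.5804 -0.0407  0.0549] [ 0.5809 -0.0403  0.055 ]
tabA [0.5052 0.0193 0.0522] [0.5055 0.0197 0.053 ]
tabB [ 0.5154 -0.0354  0.049 ] [ 0.5158 -0.0347  0.053 ]
[ 0.51158948 -0.00801926  0.05220604] [ 0.5102958  -0.00804527  0.05059263]
tab yaw 10.574951748494634
0.09955126112724054 15.141589326990184
0.09494360699660435 13.634218687956137
0.11958131775283876 12.009271735947255
0.11694886437337648 14.06648130808663
[[ 0.952  0.307 -0.   ]
 [ 0.307 -0.952  0.002]
 [ 0.    -0.002 -1.   ]]
```

Call:
{"name": "carry_out", "arguments": {
  "deltas": [
    [0.21,0.32,0,0,0,0.03,0.5],
    [0.21,0.32,0,0,0,0.03,0.5],
    [0.21,0.32,0,0,0,0.03,0.5],
    [0.21,0.32,0,0,0,0.03,0.5],
    [0.21,0.32,0,0,0,0.03,0.5],
    [0.21,0.32,0,0,0,0.03,0.5],
    [0.21,0.32,0,0,0,0.03,0.5],
    [0.21,0.32,0,0,0,0.03,0.5]
  ]
}}

```text
clock: 1.1
tool_pos: [0.3371, -0.2662, 0.2311]
tcp_rot: [-2.703, -1.6, -0.0]
force: [0.6, 0.4, 0.6]
finger_gap: 0.497
grasp_force: 0.0
```

Call:
{"name": "carry_out", "arguments": {
  "deltas": [
    [0.21,0.32,0,0,0,0.03,0.5],
    [0.21,0.32,0,0,0,0.03,0.5],
    [0.21,0.32,0,0,0,0.03,0.5],
    [0.21,0.32,0,0,0,0.03,0.5],
    [0.21,0.32,0,0,0,0.03,0.5],
    [0.21,0.32,0,0,0,0.03,0.5],
    [0.21,0.32,0,0,0,0.03,0.5],
    [0.06,0.03,-0.6,0,0,0.023,0.5]
  ]
}}

```text
clock: 2.1
tool_pos: [0.4947, -0.0395, 0.174]
tcp_rot: [1.943, 2.457, 0.007]
force: [1.0, -0.3, -1.9]
finger_gap: 0.499
grasp_force: 0.0
```

Call:
{"name": "carry_out", "arguments": {
  "deltas": [
    [0,0,-0.2,0,0,0,0.5],
    [0,0,0,0,0,0,0.5]
  ]
}}

```text
clock: 2.35
tool_pos: [0.488, -0.0399, 0.1495]
tcp_rot: [-1.953, -2.456, 0.003]
force: [-0.5, 0.0, 0.5]
finger_gap: 0.498
grasp_force: 0.0
```

```bash
cat >> h.py <<'E'
def st():
    s=sense(); M=R.from_rotvec(s["tcp_rot"]).as_matrix()
    print("t",round(s["clock"],2),"pos",s["tool_pos"].round(4),"yaw_y",np.degrees(np.arctan2(M[1,1],M[0,1])).round(2),"z",M[:,2].round(4),"F",np.round(s["force"],1),"gap",round(s["finger_gap"],3),"gf",round(s["grasp_force"],1))
    return s,M
E
python3 -c "
from h import *
st();T=grab_frame('top');S=grab_frame('scene')
a=cv2.resize(S['pixels'][150:245,190:305],None,fx=5,fy=5,interpolation=2)
cv2.imwrite('pics/p5.png',a)"
```

```text
t 2.35 pos [ 0.488  -0.0399  0.1495] yaw_y 13.02 z [-0.0045  0.0011 -1.    ] F [-0.5  0.   0.5] gap 0.498 gf 0.0
```

View pics/p5.png

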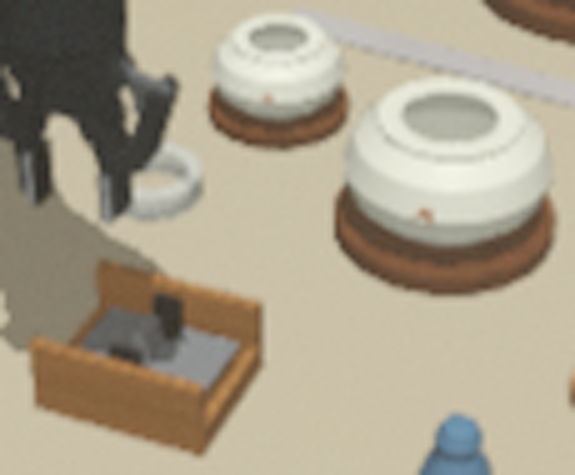

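The scene crop shows the open fingertips at about (37,203) and (108,218), above and behind the tray, with the cap untouched. The arm stopped short of its target, so I'll centre it over the rib.

Call:
{"name": "carry_out", "arguments": {
  "deltas": [
    [0.1,0.15,0,0,0,0,0.5],
    [0.13,0.17,0,0,0,0,0.5],
    [0,0,0,0,0,0,0.5],
    [0,0,0,0,0,0,0.5]
  ]
}}

```text
clock: 2.95
tool_pos: [0.513, -0.0084, 0.1518]
tcp_rot: [1.955, 2.459, 0.0]
force: [0.1, 0.6, -1.3]
finger_gap: 0.499
grasp_force: 0.0
```

```bash
python3 - <<'E'
from h import *
s,M=st();T=grab_frame('top');S=grab_frame('scene')
# predicted pixel of TCP / tips
c=S['pixels'][120:240,170:300]
cv2.imwrite('pics/p6.png',cv2.resize(c,None,fx=5,fy=5,interpolation=2))
p=s['tool_pos']
for k in(0,.021,-.021):
  for back in (0,.007): 
    u,v=proj(S,p+M[:,1]*k-M[:,2]*back);print(k,back,((u-170+.5)*5-.5).round(),((v-120+.5)*5-.5).round())
E
```

```text
t 2.95 pos [ 0.513  -0.0084  0.1518] yaw_y 13.03 z [ 7.e-04 -3.e-04 -1.e+00] F [ 0.1  0.6 -1.3] gap 0.499 gf 0.0
0 0 244.0 347.0
0 0.007 244.0 338.0
0.021 0 275.0 355.0
0.021 0.007 275.0 346.0
-0.021 0 214.0 340.0
-0.021 0.007 213.0 331.0
```

View pics/p6.png

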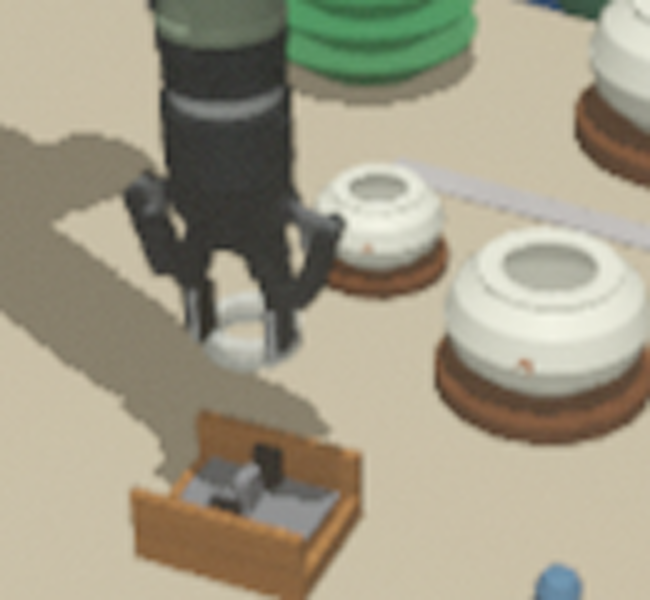

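The fingertips, at about (205,343) and (280,357), match where the robot pose projects them. They are over the rib at (243,482) and aligned with it. Descending onto the rib.

Call:
{"name": "carry_out", "arguments": {
  "deltas": [
    [-0.02,0,-0.25,0,0,0,0.5],
    [0,0,-0.25,0,0,0,0.5],
    [0,0,-0.25,0,0,0,0.5],
    [0,0,-0.2,0,0,0,0.5],
    [0,0,-0.15,0,0,0,0.5],
    [0,0,-0.06,0,0,0,0.5],
    [0,0,0,0,0,0,0.5],
    [0,0,0,0,0,0,0.5]
  ],
  "force": 30
}}

```text
clock: 4.05
tool_pos: [0.5113, -0.0086, 0.0359]
tcp_rot: [1.955, 2.458, 0.001]
force: [-0.7, 0.3, 0.7]
finger_gap: 0.503
grasp_force: 0.0
```

```bash
python3 -c "
from h import *
st()"
```

```text
t 4.05 pos [ 0.5113 -0.0086  0.0359] yaw_y 13.0 z [ 1.2e-03 -2.0e-04 -1.0e+00] F [-0.7  0.3  0.7] gap 0.503 gf 0.0
```

Call:
{"name": "carry_out", "arguments": {
  "deltas": [
    [0,0,-0.06,0,0,0,0.4],
    [0,0,0,0,0,0,0.2],
    [0,0,0,0,0,0,0],
    [0,0,0,0,0,0,0],
    [0,0,0,0,0,0,0],
    [0,0,0,0,0,0,0]
  ],
  "force": 30
}}

```text
clock: 4.8
tool_pos: [0.5107, -0.0085, 0.0293]
tcp_rot: [-1.956, -2.459, 0.0]
force: [0.6, -0.8, -1.6]
finger_gap: 0.108
grasp_force: 34.6
```

Call:
{"name": "carry_out", "arguments": {
  "deltas": [
    [0,0,0.1,0,0,0,0],
    [0,0,0.25,0,0,0,0],
    [0,0,0.25,0,0,0,0],
    [0,0,0.25,0,0,0,0],
    [0,0,0.25,0,0,0,0],
    [0,0,0,0,0,0,0],
    [0,0,0,0,0,0,0]
  ]
}}

```text
clock: 5.68
tool_pos: [0.5103, -0.0084, 0.1388]
tcp_rot: [-1.955, -2.458, 0.0]
force: [-0.3, -0.2, -1.9]
finger_gap: 0.109
grasp_force: 34.7
```

```bash
python3 - <<'E'
from h import *
s,M=st();T=grab_frame('top');S=grab_frame('scene')
cv2.imwrite('pics/p7.png',cv2.resize(S['pixels'][120:240,170:300],None,fx=5,fy=5,interpolation=2))
E
```

```text
t 5.67 pos [ 0.5103 -0.0084  0.1388] yaw_y 13.01 z [-5.e-04  1.e-04 -1.e+00] F [-0.3 -0.2 -1.9] gap 0.109 gf 34.7
```

View pics/p7.png

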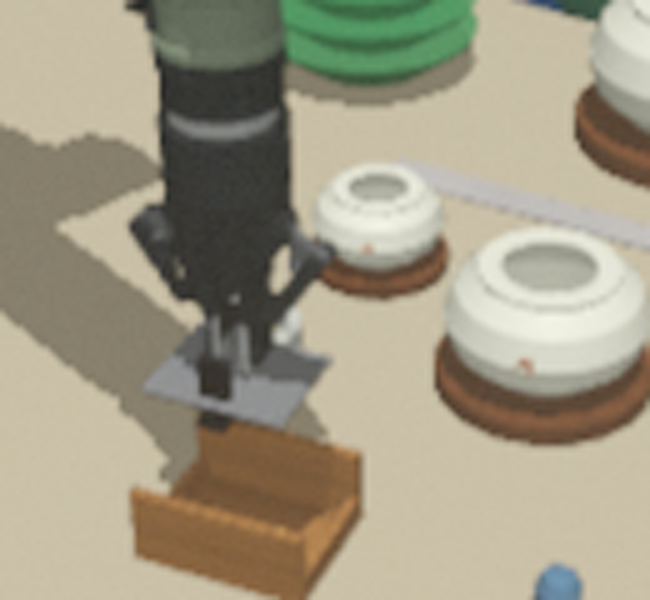

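The picture shows the cap lifted level by its rib at (235,380), with the tray empty below it. Moving to the mat.

Call:
{"name": "carry_out", "arguments": {
  "deltas": [
    [0.16,-0.32,0,0,0,0,0],
    [0.16,-0.32,0,0,0,0,0],
    [0.16,-0.32,0,0,0,0,0],
    [0.16,-0.32,0,0,0,0,0],
    [0.16,-0.32,0,0,0,0,0],
    [0.16,-0.32,0,0,0,0,0],
    [0,0,0,0,0,0,0],
    [0,0,0,0,0,0,0]
  ]
}}

```text
clock: 6.78
tool_pos: [0.6057, -0.1998, 0.1379]
tcp_rot: [-1.954, -2.456, 0.001]
force: [-0.1, 0.2, -1.3]
finger_gap: 0.109
grasp_force: 34.6
```

Call:
{"name": "carry_out", "arguments": {
  "deltas": [
    [0,0,-0.25,0,0,0,0],
    [0,0,-0.25,0,0,0,0],
    [0,0,-0.25,0,0,0,0],
    [0,0,-0.15,0,0,0,0],
    [0,0,-0.1,0,0,0,0],
    [0,0,0,0,0,0,0],
    [0,0,0,0,0,0,0]
  ]
}}

```text
clock: 7.65
tool_pos: [0.6074, -0.2007, 0.0402]
tcp_rot: [1.955, 2.458, 0.001]
force: [0.1, -0.9, -1.1]
finger_gap: 0.108
grasp_force: 34.7
```

```bash
python3 -c "
from h import *
st()"
```

```text
t 7.65 pos [ 0.6074 -0.2007  0.0402] yaw_y 13.01 z [ 1.3e-03 -6.0e-04 -1.0e+00] F [ 0.1 -0.9 -1.1] gap 0.108 gf 34.7
```

Call:
{"name": "carry_out", "arguments": {
  "deltas": [
    [0,0,-0.06,0,0,0,0],
    [0,0,-0.055,0,0,0,0],
    [0,0,0,0,0,0,0],
    [0,0,0,0,0,0,0]
  ]
}}

```text
clock: 8.15
tool_pos: [0.6071, -0.2006, 0.0281]
tcp_rot: [1.955, 2.458, 0.0]
force: [-0.7, -0.2, 3.3]
finger_gap: 0.114
grasp_force: 35.2
```

Call:
{"name": "carry_out", "arguments": {
  "deltas": [
    [0,0,0,0,0,0,0.3],
    [0,0,0,0,0,0,0.45],
    [0,0,0,0,0,0,0.45],
    [0,0,0.2,0,0,0,0.45],
    [0,0,0.3,0,0,0,0.45],
    [0,0,0.3,0,0,0,0.45],
    [0,0,0.2,0,0,0,0.7],
    [0,0,0,0,0,0,1]
  ]
}}

```text
clock: 9.15
tool_pos: [0.608, -0.201, 0.1295]
tcp_rot: [1.953, 2.456, 0.001]
force: [-0.4, -1.2, 0.1]
finger_gap: 0.859
grasp_force: 0.0
```

Call:
{"name": "carry_out", "arguments": {
  "deltas": [
    [0,0,0,0,0,0.05,1],
    [0,0,0,0,0,0.05,1],
    [0,0,0,0,0,0.05,1],
    [0,0,0,0,0,0.05,1],
    [0,0,0,0,0,0.05,1],
    [0,0,0,0,0,0.05,1],
    [0,0,0,0,0,0.05,1],
    [0,0,0,0,0,0.05,1]
  ]
}}

```text
clock: 10.15
tool_pos: [0.6059, -0.2001, 0.126]
tcp_rot: [-0.129, -3.137, -0.001]
force: [-0.3, 0.5, -0.4]
finger_gap: 0.999
grasp_force: 0.0
```

Call:
{"name": "carry_out", "arguments": {
  "deltas": [
    [0,0,0,0,0,0.05,1],
    [0,0,0,0,0,0.05,1],
    [0,0,0,0,0,0,1],
    [0,0,0,0,0,0,1]
  ]
}}

```text
clock: 10.65
tool_pos: [0.6063, -0.2003, 0.1269]
tcp_rot: [0.352, -3.121, -0.001]
force: [0.4, 0.7, -1.1]
finger_gap: 0.998
grasp_force: 0.0
```

```bash
python3 - <<'E'
from h import *
s,M=st();T=grab_frame('top');S=grab_frame('scene')
u,v=proj(S,[.608,-.2,.03]);u0,v0=int(u)-65,int(v)-75;print(u0,v0)
c=S['pixels'][v0:v0+120,u0:u0+130]
cv2.imwrite('pics/p8.png',cv2.resize(c,None,fx=5,fy=5,interpolation=2))
import pickle;pickle.dump({"T":T,"S":S},open("f8.pkl","wb"))
E
```

```text
t 10.65 pos [ 0.6063 -0.2003  0.1269] yaw_y 102.88 z [-1.1e-03  5.0e-04 -1.0e+00] F [ 0.4  0.7 -1.1] gap 0.998 gf 0.0
138 193
```

View pics/p8.png

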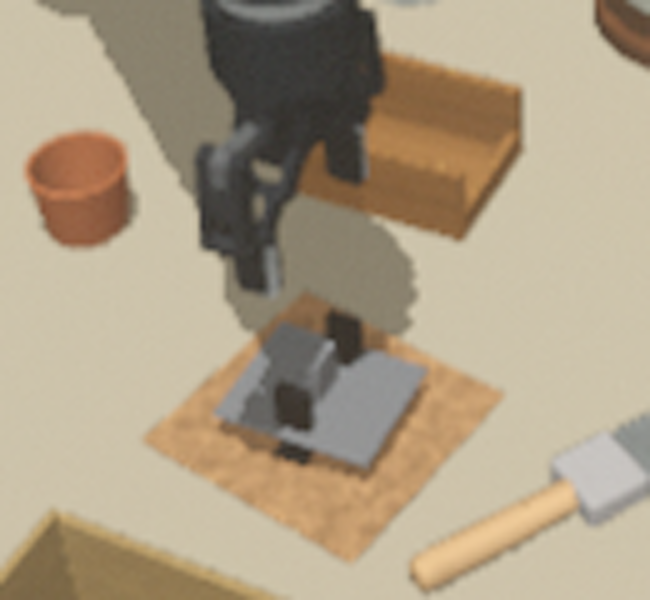

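The picture shows the cap flat on the mat, with its tabs at (345,335) and (295,405) and the fingers now turned in line with them. Descending with the gripper open, then squeezing the tabs.

Call:
{"name": "carry_out", "arguments": {
  "deltas": [
    [0.008,-0.003,-0.25,0,0,0,1],
    [0,0,-0.25,0,0,0,1],
    [0,0,-0.25,0,0,0,1],
    [0,0,-0.15,0,0,0,1],
    [0,0,-0.1,0,0,0,1],
    [0,0,0,0,0,0,1],
    [0,0,0,0,0,0,1]
  ],
  "force": 25
}}

```text
clock: 11.62
tool_pos: [0.6082, -0.2011, 0.0286]
tcp_rot: [-0.356, 3.12, -0.001]
force: [-1.3, 0.9, 0.8]
finger_gap: 1.0
grasp_force: 0.0
```

```bash
python3 -c "
from h import *
st()"
```

```text
t 11.62 pos [ 0.6082 -0.2011  0.0286] yaw_y 103.0 z [ 1.3e-03 -6.0e-04 -1.0e+00] F [-1.3  0.9  0.8] gap 1.0 gf 0.0
```

Call:
{"name": "carry_out", "arguments": {
  "deltas": [
    [-0.01,0.003,-0.045,0,0,0,1],
    [0,0,0,0,0,0,0.9],
    [0,0,0,0,0,0,0.8],
    [0,0,0,0,0,0,0.7],
    [0,0,0,0,0,0,0.6],
    [0,0,0,0,0,0,0.4],
    [0,0,0,0,0,0,0.4],
    [0,0,0,0,0,0,0.4]
  ]
}}

```text
clock: 12.62
tool_pos: [0.6072, -0.2006, 0.0248]
tcp_rot: [-0.356, 3.12, -0.001]
force: [-2.6, 2.1, 9.8]
finger_gap: 0.545
grasp_force: 25.0
```

Call:
{"name": "carry_out", "arguments": {
  "deltas": [
    [0,0,0.1,0,0,0,0.4],
    [0,0,0.3,0,0,0,0.4],
    [0,0,0.4,0,0,0,0.4],
    [0,0,0.4,0,0,0,0.4],
    [0,0,0.4,0,0,0,0.4],
    [0,0,0.2,0,0,0,0.4],
    [0,0,0,0,0,0,0.4],
    [0,0,0,0,0,0,0.4]
  ]
}}

```text
clock: 13.62
tool_pos: [0.6058, -0.2001, 0.2019]
tcp_rot: [0.356, -3.12, -0.002]
force: [-0.4, -0.1, -2.3]
finger_gap: 0.537
grasp_force: 27.4
```

```bash
python3 - <<'E'
from h import *
s,M=st();S=grab_frame('scene')
u,v=proj(S,s['tool_pos']);u0,v0=int(u)-65,int(v)-60;print(u0,v0)
cv2.imwrite('pics/p9.png',cv2.resize(S['pixels'][v0:v0+120,u0:u0+130],None,fx=5,fy=5,interpolation=2))
E
```

```text
t 13.62 pos [ 0.6058 -0.2001  0.2019] yaw_y 103.0 z [-1.9e-03  9.0e-04 -1.0e+00] F [-0.4 -0.1 -2.3] gap 0.537 gf 27.4
132 160
```

View pics/p9.png

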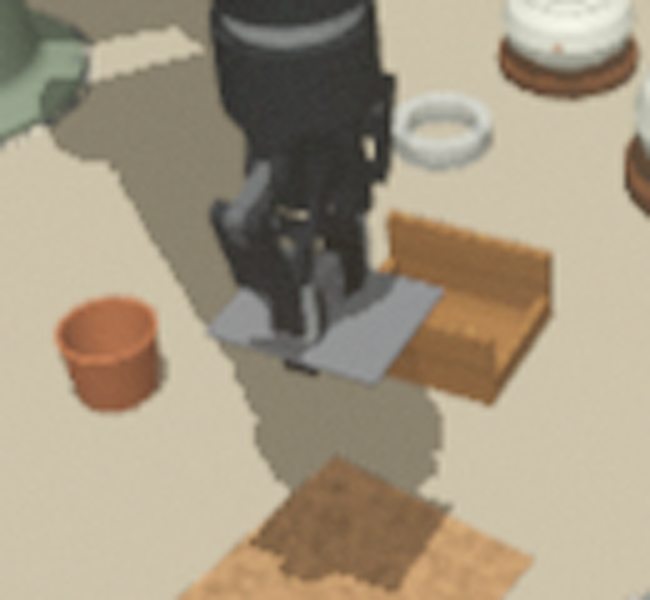

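The cap is held by both tabs at (300,310) and lifted clear of the mat. The plate's corners are at (212,330), (443,290) and (372,382). I'll check that it is level and centred against projected corner points.

```bash
python3 - <<'E'
from h import *
s,M=st();S=grab_frame('scene');T=grab_frame('top')
c=s['tool_pos']-[0,0,.0218]; a=np.radians(13);X=np.array([np.cos(a),np.sin(a),0]);Y=np.array([-np.sin(a),np.cos(a),0])
for x,y in((-.048,-.038),(.048,-.038),(.048,.038),(-.048,.038)):
    u,v=proj(S,c+X*x+Y*y+[0,0,.021]);print(x,y,((u-132+.5)*5-.5).round(),((v-160+.5)*5-.5).round(), np.round(proj(T,c+X*x+Y*y+[0,0,.021]),1))
# top view: centroid of lip-grey plate pixels corners
c8=T["pixels"];h=cv2.cvtColor(c8,cv2.COLOR_BGR2HSV);u,v=map(int,proj(T,c));print(u,v)
w=S['pixels'][205:245,165:230];hs=cv2.cvtColor(w,cv2.COLOR_BGR2HSV)
m=((hs[...,1]<45)&(w.max(2)>85)&(w.max(2)<165)).astype(np.uint8)
k=max(cv2.findContours(m,0,1)[0],key=cv2.contourArea);q=cv2.approxPolyDP(k,3,True)[:,0]+[165,205]
print(((q-[132,160]+.5)*5).tolist())
E
```

```text
t 13.68 pos [ 0.6056 -0.2001  0.2016] yaw_y 103.0 z [-0.0026  0.0012 -1.    ] F [-1.   0.1 -1.2] gap 0.532 gf 27.4
-0.048 -0.038 206.0 330.0 [350.9 185.4]
0.048 -0.038 378.0 380.0 [344.2 157.8]
0.048 0.038 448.0 287.0 [322.4 162.8]
-0.048 0.038 284.0 243.0 [329.  190.5]
335 174
[[437.5, 287.5], [377.5, 277.5], [367.5, 227.5], [367.5, 287.5], [342.5, 302.5], [317.5, 252.5], [302.5, 337.5], [277.5, 337.5], [237.5, 287.5], [207.5, 327.5], [377.5, 382.5]]
```

Call:
{"name": "carry_out", "arguments": {
  "deltas": [
    [0,0.2,0,0,0,0,0.4],
    [-0.02,0.35,0,0,0,0,0.4],
    [-0.02,0.4,0,0,0,0,0.4],
    [-0.03,0.4,0,0,0,0,0.4],
    [-0.03,0.4,0,0,0,0,0.4],
    [-0.03,0.4,0,0,0,0,0.4],
    [-0.03,0.4,0,0,0,0,0.4],
    [-0.03,0.4,0,0,0,0,0.4]
  ]
}}

```text
clock: 14.78
tool_pos: [0.5865, 0.097, 0.203]
tcp_rot: [0.357, -3.121, -0.001]
force: [0.0, 0.4, -0.9]
finger_gap: 0.536
grasp_force: 27.4
```

Call:
{"name": "carry_out", "arguments": {
  "deltas": [
    [-0.03,0.4,0,0,0,0,0.4],
    [-0.03,0.4,0,0,0,0,0.4],
    [-0.03,0.4,0,0,0,0,0.4],
    [-0.01,0.36,0,0,0,0,0.4],
    [0,0,0,0,0,0,0.4],
    [0,0,0,0,0,0,0.4],
    [0,0,0,0,0,0,0.4],
    [0,0,0,0,0,0,0.4]
  ]
}}

```text
clock: 15.78
tool_pos: [0.5776, 0.2496, 0.2033]
tcp_rot: [0.354, -3.121, 0.0]
force: [-0.2, 0.4, -0.6]
finger_gap: 0.537
grasp_force: 27.4
```

```bash
python3 -c "
from h import *
st()"
```

```text
t 15.78 pos [0.5776 0.2496 0.2033] yaw_y 102.93 z [-1.e-04 -1.e-04 -1.e+00] F [-0.2  0.4 -0.6] gap 0.537 gf 27.4
```

Call:
{"name": "carry_out", "arguments": {
  "deltas": [
    [-0.006,0.02,-0.2,0,0,0,0.4],
    [0,0,-0.25,0,0,0,0.4],
    [0,0,-0.18,0,0,0,0.4],
    [0,0,-0.07,0,0,0,0.4],
    [0,0,0,0,0,0,0.4],
    [0,0,0,0,0,0,0.4],
    [0,0,0,0,0,0,0.4]
  ]
}}

```text
clock: 16.65
tool_pos: [0.5775, 0.2527, 0.1342]
tcp_rot: [-0.356, 3.12, 0.0]
force: [0.2, -1.5, -1.7]
finger_gap: 0.538
grasp_force: 27.4
```

```bash
python3 - <<'E'
from h import *
s,M=st();S=grab_frame('scene')
c=s['tool_pos']-[0,0,.0218]; a=np.radians(13);X=np.array([np.cos(a),np.sin(a),0]);Y=np.array([-np.sin(a),np.cos(a),0])
for x,y in((-.048,-.038),(.048,-.038),(.048,.038),(-.048,.038)):
    print(x,y,np.round(proj(S,c+X*x+Y*y+[0,0,.021]),1))
w=S['pixels'][150:205,240:315];hs=cv2.cvtColor(w,cv2.COLOR_BGR2HSV)
m=((w[...,0].astype(int)-w[...,2]>=2)&(w.max(2)>80)&(w.max(2)<170)).astype(np.uint8)
k=max(cv2.findContours(m,0,1)[0],key=cv2.contourArea);q=cv2.approxPolyDP(k,1.5,True)[:,0]+[240,150];print(q.tolist())
E
```

```text
t 16.65 pos [0.5775 0.2527 0.1342] yaw_y 103.0 z [ 1.4e-03  5.0e-04 -1.0e+00] F [ 0.2 -1.5 -1.7] gap 0.538 gf 27.4
-0.048 -0.038 [264.1 166.9]
0.048 -0.038 [290.8 172.8]
0.048 0.038 [297.2 162. ]
-0.048 0.038 [271.6 156.7]
[[294, 163], [289, 162], [291, 166], [289, 169], [286, 165], [288, 172]]
```

Call:
{"name": "carry_out", "arguments": {
  "deltas": [
    [-0.006,-0.01,-0.05,0,0,0,0.4],
    [0,0,-0.05,0,0,0,0.4],
    [0,0,-0.05,0,0,0,0.4],
    [0,0,0,0,0,0,0.4]
  ]
}}

```text
clock: 17.2
tool_pos: [0.5758, 0.2514, 0.1175]
tcp_rot: [0.356, -3.12, 0.0]
force: [0.2, 1.4, -1.7]
finger_gap: 0.538
grasp_force: 27.4
```

```bash
python3 -c "
from h import *
st()"
```

```text
t 17.2 pos [0.5758 0.2514 0.1175] yaw_y 103.0 z [-1.3e-03 -4.0e-04 -1.0e+00] F [ 0.2  1.4 -1.7] gap 0.538 gf 27.4
```

The feet have entered the mouth without contact. Lowering on.

Call:
{"name": "carry_out", "arguments": {
  "deltas": [
    [0.005,0,-0.04,0,0,0,0.4],
    [0,0,-0.04,0,0,0,0.4],
    [0,0,-0.02,0,0,0,0.4],
    [0,0,0,0,0,0,0.4],
    [0,0,0,0,0,0,0.4]
  ]
}}

```text
clock: 17.82
tool_pos: [0.5769, 0.2515, 0.1084]
tcp_rot: [-0.356, 3.121, 0.0]
force: [-1.0, 0.2, -1.9]
finger_gap: 0.539
grasp_force: 27.4
```

Call:
{"name": "carry_out", "arguments": {
  "deltas": [
    [0,0,-0.015,0,0,0,0.4],
    [0,0,0,0,0,0,0.4],
    [0,0,0,0,0,0,0.4]
  ]
}}

```text
clock: 18.2
tool_pos: [0.5768, 0.2515, 0.1068]
tcp_rot: [0.356, -3.121, 0.0]
force: [0.4, -0.4, -0.6]
finger_gap: 0.537
grasp_force: 27.4
```

Call:
{"name": "carry_out", "arguments": {
  "deltas": [
    [0,0,-0.015,0,0,0,0.4],
    [0,0,0,0,0,0,0.4],
    [0,0,0,0,0,0,0.4]
  ]
}}

```text
clock: 18.58
tool_pos: [0.577, 0.2516, 0.106]
tcp_rot: [-0.356, 3.121, 0.0]
force: [-1.7, -0.3, 6.8]
finger_gap: 0.536
grasp_force: 29.3
```

Call:
{"name": "carry_out", "arguments": {
  "deltas": [
    [0,0,-0.01,0,0,0,0.4],
    [0,0,0,0,0,0,0.4],
    [0,0,0,0,0,0,0.4]
  ]
}}

```text
clock: 18.95
tool_pos: [0.5771, 0.2516, 0.106]
tcp_rot: [-0.356, 3.12, 0.0]
force: [-2.7, -0.9, 10.2]
finger_gap: 0.538
grasp_force: 30.8
```

The plate touched the lip at the predicted height (0.106 m). Releasing and retreating.

Call:
{"name": "carry_out", "arguments": {
  "deltas": [
    [0,0,0.01,0,0,0,0.65],
    [0,0,0,0,0,0,0.75],
    [0,0,0,0,0,0,0.85],
    [0,0,0,0,0,0,1],
    [0,0,0,0,0,0,1],
    [0,0,0,0,0,0,1],
    [0,0,0,0,0,0,1]
  ]
}}

```text
clock: 19.82
tool_pos: [0.5769, 0.2515, 0.1053]
tcp_rot: [-0.356, 3.121, 0.0]
force: [0.4, 0.1, 0.3]
finger_gap: 0.997
grasp_force: 0.0
```

Call:
{"name": "carry_out", "arguments": {
  "deltas": [
    [0,0,0.1,0,0,0,1],
    [0,0,0.25,0,0,0,1],
    [0,0,0.4,0,0,0,1],
    [0,0,0.4,0,0,0,1],
    [-0.3,-0.3,0.2,0,0,0,1],
    [-0.4,-0.4,0,0,0,0,1],
    [-0.4,-0.4,0,0,0,0,1],
    [0,0,0,0,0,0,1]
  ]
}}

```text
clock: 20.82
tool_pos: [0.4634, 0.1396, 0.2408]
tcp_rot: [0.352, -3.12, 0.001]
force: [0.7, 0.3, -0.1]
finger_gap: 0.997
grasp_force: 0.0
```

```bash
python3 - <<'E'
from h import *
s,M=st();S=grab_frame('scene');T=grab_frame('top')
a=cv2.resize(S['pixels'][140:215,240:320],(400,375),interpolation=2);b=cv2.resize(T['pixels'][148:223,170:250],(400,375),interpolation=2)
cv2.imwrite('pics/p10.png',np.hstack([a,b]))
c=np.array([.577,.2516,.084]);an=np.radians(13);X=np.array([np.cos(an),np.sin(an),0]);Y=np.array([-np.sin(an),np.cos(an),0])
for f,o in((S,(240,140)),(T,(170,148))):
  for p in [X*x+Y*y+[0,0,.021] for x,y in((-.048,-.038),(.048,-.038),(.048,.038),(-.048,.038))]+[Y*.029+[0,0,.049],-Y*.029+[0,0,.049]]:
    print(((np.array(proj(f,c+p))-o+.5)*5-.5+([0,0] if f is S else [400,0])).round())
E
```

```text
t 20.82 pos [0.4634 0.1396 0.2408] yaw_y 102.87 z [-2.e-03 -6.e-04 -1.e+00] F [ 0.7  0.3 -0.1] gap 0.997 gf 0.0
[120. 172.]
[252. 201.]
[284. 147.]
[157. 119.]
[218. 105.]
[191. 146.]
[650. 235.]
[622. 108.]
[520. 131.]
[549. 259.]
[541. 189.]
[620. 171.]
```

View pics/p10.png

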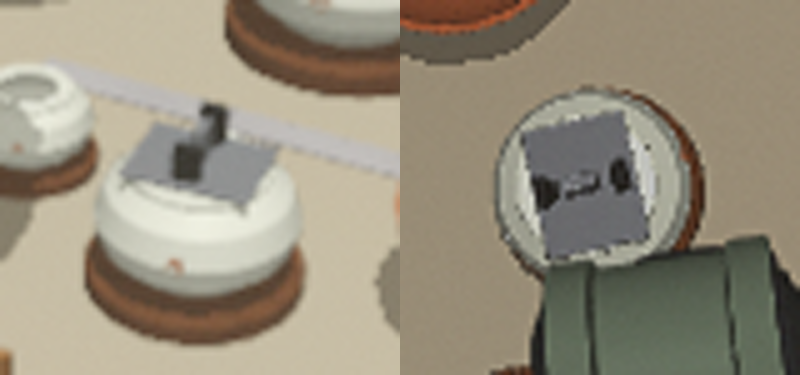

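The last picture shows the cap flat on the lip. Its plate corners, at (120,180), (245,210) and (280,150) in the scene half, match the level prediction. In the top half the tabs, at (543,190) and (621,175), sit where sprung-out tabs should be. The arm is clear.

```bash
python3 -c "
from h import *
print(sign_off())"
```

```text
the job is handed in; nothing more can be done
None
```

I handed the job in at about 21 s: the cap sits level on the pot's lip with both tabs sprung out and the arm clear, going by the last camera pictures; the judge's verdict was not shown.

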